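# Face a paint tub in its rack

### The arm

A 6-joint arm with a two-finger parallel gripper is mounted at the origin on the work surface. World frame = base frame: x ahead of the robot, y to its left, z up, the work surface at z = 0. Lengths are in mm, angles in rad, forces in N, time in s.
With the tool pointing down it reaches from about 350 to 975 mm from the base axis. Payload 7.1 kg.
Tool frame: the origin (TCP) lies midway between the tips of the shut fingers; the grasp point (between the pads) lies 19 mm behind it (ctrl.grip_depth is the distance from the TCP to the grasp point, in mm); z points along the fingers, y is the line along which they close (so a half turn about z gives the same grasp; the last joint's range is limited). The gripper opens to 88 mm and grips with 3 to 60 N. Pads are 20 mm wide; open, the fingers measure 115 mm over their backs; the gripper's body (75 mm by 178 mm) begins 61 mm behind the grasp point.
Start: joints at [-1.248, 0.423, 1.63, -0, 1.089, -0.019], TCP at [209.507, -588.822, 222.675] pointing down, gripper open.
Joint ranges: [-3, 3], [-0.9, 2.11], [0.09, 2.58], [-1.31, 4.45], [0.11, 2.69], [-2.54, 2.54]. Speed limits (rad/s): [2.39, 2.39, 3.01, 3.14, 3.14, 3.14].

### API

Orientations are given as a rotation vector (axis times angle).
In Python, from workcell import ctrl, cams gives the robot as it stands.
- The arm moves only by the tool move_arm, never from a script. Its argument "steps" is a list of rows, each a list of 3 entries, a list of its own where there are three numbers: the shift along the tool's x, y, z in units of 25 mm (1.0 is 25 mm), then the turn about the tool's z in units of 5 degrees (1.0 is 5 degrees), then the closure, from 0 (fully open) to 1 (shut). A call has 1 to 20 rows; each row shifts and turns the commanded pose from where the row before left it, along the tool's axes as they then stand; what a row does not reach is not made up. A row lasts 1/12 s, in which the tool goes at most 41.7 mm and 7.16 degrees, less where a joint would pass 70% of its speed; a pose out of reach is approached as far as the arm can. A call is refused whole if a number of a shift passes 1 or a number of a turn 1, either way. A call with a gripper value outside its range is refused whole. The fingers move at their own pace and stop on an object; the grip force is fixed at half the most. Time passes only in rows, so rows that do not move let the fingers close. It gives the time, the measured TCP pose, the force, the opening and the grip force at its end, in the units of the state.
- ctrl.get_obs(): the state, without advancing time (a new reading comes with each control period).
- cams.get_image(name): name is "side" or "top" or "wrist"; returns a dict with "image" (420x560x3 uint8, red, green, blue), "camera_matrix" (3x3 intrinsics, pixels), "xyz" and "rotation" of the camera in the world; the wrist camera has in their place "mount" (4x4, takes a point from camera to tool coordinates, whose origin is the TCP and whose axes are the flange's). Camera axes: x right, y down, z forward; pixel columns grow to the right and rows downward; lengths in mm; the calibration is good to about 2 mm. A picture is of the moment at which its call begins: read the wrist's pose just before it. There is no depth.
- ctrl.close_job(): hands the job in; it is judged then, once.
Trained networks look in the newest picture that a camera, given by its name, has taken for a name from the list of things; names that differ only in an ending like _2 or _b are one class to them, and where a whole thing is asked for, a point or a joint stands for the part that bears it (a point fixed in the world has none). Each returns a list of dicts, best first, with "p" (0 to 1); they miss things now and then, are a little off and sometimes report something else, mostly with a low value. They report only what shows in the picture. A call takes as long as a camera call.
- cams.boxes_of(camera, thing): "rect" ([centre column, centre row, width, height] in pixels, round what is visible of it).
- cams.cut_out(camera, thing): "pixels" (420x560 bool, what is visible of it) and "rect" ([centre column, centre row, width, height] in pixels, round what is visible of it).
The state is a dict: "t": time; "qpos": joint angles; "qvel": joint speeds; "joint_torque": joint torques, N m; "ee_pos": TCP position; "orientation": TCP orientation; "ft_force": force on the tool from outside, world axes, zero at the start; "moment": the same for the moment, N m; "width": finger opening in mm; "grasp_force": force on a finger pad.
Only numpy, scipy, OpenCV 4.12 (cv2) and the standard library are available. Lean on these libraries where they do the work, as an engineer would, in place of code of your own. Each camera call takes 0.05 s, during which the arm holds its last target. There are 200 camera calls.

### The job

Push the yellow-lidded paint tub back into the empty bay of the rack until it rests against both rollers, then, with it seated there, roll its edge round with a fingertip until its red label faces squarely out of the rack's open front. Be gentle: never press on the tub harder than about 18 N, keep it standing, leave it seated, and do not disturb the green-lidded tub or the paint dishes.

Things in the scene. Friction and masses are not known exactly. Their poses are not given: they have to be found in the camera images.
- rack: White laminate rack, floor 270 x 310 mm, 8 mm thick, fixed, with a 30 mm high wooden back rail. Two bays 150 mm apart. Origin at table level under the seat of the EMPTY bay. Its -x axis points out of the open front (roughly to the robot), +x to the back rail, +y to the occupied bay. Floor spans x -180..+90, y -80..+230 mm; the rail stands at x +78..+90 mm.
- rack_seat (a point): Centre of the empty bay's seat on the rack floor (8 mm above the table), axes as the rack's. Two upright, free-turning grey rollers, 20 mm across, top 50 mm above the table, with fixed axes at x +31, y +-54 mm from here, 60 degrees either side of straight back. A tub that touches both is centred here to a few mm. Rollers rigid; front open.
- tub: The tub to place: loose white thin-walled tub, 62 mm high, 0.3 to 0.5 kg, flat yellow lid; too wide to grip. Squeezed out of round: its wall stands 49 to 53 mm from its axis, unevenly, so it rocks in and out some mm as it turns on the rollers. Origin at the underside's centre, z up; -x points to the red label's middle. A red tab on the lid, 15 to 51 mm out, points to the label.
- tub_label (a point): Middle of the red label, on the tub's side wall, 52 mm from its axis and 27 mm above its underside. Axes as the tub's. At the start the tub stands 50 to 90 mm in front of its seat, the label turned at least 50 degrees away from the front.
- neighbour: Bystander: a round tub 104 mm across, 62 mm high, with green lid and blue label, seated in the other bay, label to the front. Origin at the centre of its underside.
- dish_orange: Bystander: white paint dish with orange colour, 76 mm across the rim, 22 mm high. Origin at the centre of its underside.
- dish_blue: Bystander: white paint dish with blue colour, 76 mm across the rim, 22 mm high. Origin at the centre of its underside.

How it is judged (in metres and radians):
On the way:
1. the tub rests on its seat against the rollers, its label not yet turned to the front (horizontal distance between tub and rack_seat below 0.012 m and not (y of tub_label in the frame of rack between -0.01 and 0.01 m and x of tub_label in the frame of rack below -0.03 m)), for 0.1 s.
At the end, for the whole second after the job is handed in: The tub stands upright and still on the rack floor, its centre within 12 mm of the seat, the middle of its label at the front within 10 mm (about 11 degrees) of the seat's centre line, and nothing touches it but the rack (horizontal distance between tub and rack_seat below 0.012 m and height (world z) of tub below 0.012 m and angle between tub's own z axis and vertical below 0.05 rad and y of tub_label in the frame of rack between -0.01 and 0.01 m and x of tub_label in the frame of rack below -0.03 m and contact force between the fingers and tub below 0.1 N and linear speed of tub below 0.01 m/s and angular speed of tub below 0.05 rad/s).
It fails at once if the robot presses on the tub with more than 20 N (contact force between any of the fingers, the arm and tub above 20 N).
It fails at once if the tub is tipped or lifted (angle between tub's own z axis and vertical above 0.2 rad or height (world z) of tub above 0.025 m).
It fails at once if the neighbouring tub is moved by more than 10 mm (distance of neighbour from where it was at the start of the episode above 0.01 m).
It fails at once if the neighbouring tub is twisted out of line (angle between the x axis of neighbour and the x axis of rack, either way round above 0.3 rad).
It fails at once if a dish is moved by more than 15 mm (distance of any of dish_orange, dish_blue from where it was at the start of the episode above 0.015 m).
It also fails if it takes over 72 s, if anything falls off the work surface, if the arm or the gripper's body presses on something with over 40 N, if the wrist force passes 120 N, or if a joint passes its speed limit or range.

## Working session

There is one attempt and no reset: what is moved stays moved. The work goes in short steps, Python scripts to look and compute and a tool call to move; the robot and the scene stay as the last step left them, time stands still between calls to the robot, and variables do not carry over. Pictures are saved under pics/ and viewed, at most 10 in all, crops included, and the job is handed in when it is done.

Besides the shell and the picture viewer there is one more tool, called after "Emit:" as name([rows], argument=value, ...), one row to a line, values as JSON. move_arm: Moves the arm, as the interface text tells. Its arguments: {"type":"object","properties":{"steps":{"type":"array"}},"required":["steps"]}

```bash
mkdir -p pics; cat > h.py <<'E'
import numpy as np, cv2
from scipy.spatial.transform import Rotation as R
from workcell import ctrl, cams
def ray(c,uv,z):
    K=np.array(c["camera_matrix"]);Rm=np.array(c["rotation"])
    if Rm.shape!=(3,3): Rm=R.from_rotvec(Rm.ravel()).as_matrix()
    o=np.array(c["xyz"]);uv=np.atleast_2d(uv).astype(float)
    d=np.c_[uv,np.ones(len(uv))]@np.linalg.inv(K).T@Rm.T
    return o+d*((z-o[2])/d[:,2])[:,None]
E
python3 - <<'E'
from h import *
o=ctrl.get_obs();print(o)
for n in("top","side"):
    c=cams.get_image(n);cv2.imwrite(f"pics/{n}0.png",c["image"][:,:,::-1])
    print(n,c["xyz"],c["rotation"],c["camera_matrix"])
    for t in("tub","tub_label","neighbour","dish_orange","dish_blue","rack"):
        print(t,[(round(b["p"],2),np.round(b["rect"]).tolist()) for b in cams.boxes_of(n,t)][:3])
E
```

```text
{'t': 0.0, 'qpos': array([-1.24798704e+00,  4.23805236e-01,  1.63071282e+00, -1.75870794e-06,
        1.08857849e+00, -1.90384072e-02]), 'qvel': array([ 0.00040746,  0.0010182 , -0.00222106, -0.00049344,  0.00063951,
        0.00087204]), 'joint_torque': array([-1.54664940e-03, -5.44627082e+01, -2.73670185e+01,  6.43603038e-02,
        2.29661143e-02, -1.37086245e-04]), 'ee_pos': array([ 209.34014305, -588.3006367 ,  221.91495812]), 'orientation': array([-3.09434859e+00, -5.34110753e-01,  3.59670453e-04]), 'ft_force': array([0.38723614, 0.71250555, 0.04202359]), 'moment': array([ 0.01110191,  0.02779881, -0.00627229]), 'grasp_force': 0.0, 'width': 87.74810590381529}
top [ 371.08503491  -27.0863477  1271.33078304] [-2.11071389  2.16316054 -0.14072841] [[485.88390979   0.         277.72633144]
 [  0.         485.88390979 208.35869993]
 [  0.           0.           1.        ]]
tub [(0.74, [313.0, 201.0, 40.0, 44.0])]
tub_label [(0.75, [314.0, 203.0, 43.0, 45.0])]
neighbour [(0.69, [260.0, 166.0, 42.0, 44.0])]
dish_orange [(0.73, [425.0, 244.0, 26.0, 30.0]), (0.2, [135.0, 274.0, 29.0, 33.0])]
dish_blue [(0.81, [135.0, 274.0, 31.0, 31.0])]
rack []
side [236.24356595 880.70048536 631.12027502] [-0.37122931  2.58344251 -1.45498613] [[390.02824759   0.         280.24272694]
 [  0.         390.02824759 211.95421677]
 [  0.           0.           1.        ]]
tub [(0.71, [271.0, 201.0, 33.0, 38.0]), (0.37, [223.0, 223.0, 40.0, 37.0])]
tub_label [(0.92, [271.0, 205.0, 36.0, 35.0]), (0.57, [279.0, 333.0, 37.0, 26.0]), (0.18, [249.0, 225.0, 137.0, 80.0])]
neighbour [(0.59, [223.0, 222.0, 39.0, 35.0])]
dish_orange [(0.56, [324.0, 177.0, 24.0, 11.0])]
dish_blue [(0.8, [281.0, 334.0, 38.0, 28.0])]
rack [(0.93, [250.0, 227.0, 136.0, 84.0]), (0.58, [283.0, 335.0, 36.0, 32.0]), (0.55, [323.0, 177.0, 22.0, 13.0])]
```

View pics/top0.png

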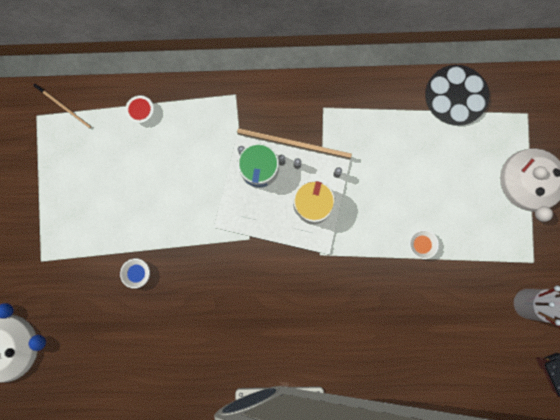

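View pics/side0.png

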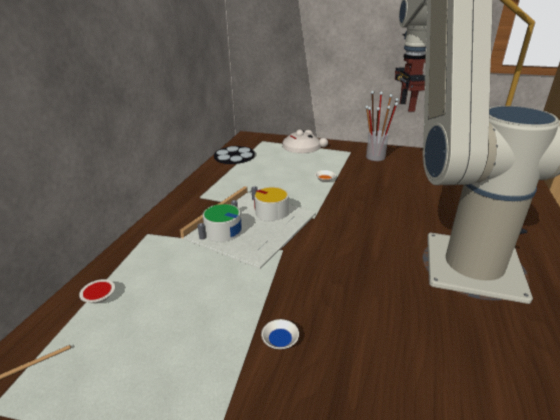

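The top view shows the yellow tub at (314,202) with its tab pointing to the back. Rollers are at about (297,162) and (337,172), the green tub at (259,165), and the rail runs from (238,130) to (351,156). Next I measure these accurately.

```bash
cat >> h.py <<'E'
def mask(im,lo,hi,roi=None):
    m=cv2.inRange(cv2.cvtColor(im,cv2.COLOR_RGB2HSV),np.array(lo),np.array(hi))
    if roi:
        z=np.zeros_like(m);x0,y0,x1,y1=roi;z[y0:y1,x0:x1]=m[y0:y1,x0:x1];m=z
    return m
def big(m):
    cs,_=cv2.findContours(m,cv2.RETR_EXTERNAL,cv2.CHAIN_APPROX_NONE);return max(cs,key=cv2.contourArea)
def lid(c,lo,hi,roi,z=70):
    h=cv2.convexHull(big(mask(c["image"],lo,hi,roi)))[:,0]
    P=ray(c,h,z)[:,:2]
    (u,v),r=cv2.minEnclosingCircle(P.astype(np.float32))
    e=cv2.fitEllipse(P.astype(np.float32)) if len(P)>5 else None
    return P,np.array([u,v]),r,e
E
python3 - <<'E'
from h import *
c=cams.get_image("top");im=c["image"]
for nm,lo,hi,roi in(("yellow",(18,90,90),(35,255,255),(285,170,345,235)),("green",(45,90,50),(90,255,255),(230,135,290,195))):
    P,ce,r,e=lid(c,lo,hi,roi);print(nm,ce,r,e)
r=big(mask(im,(0,110,60),(12,255,255),(290,170,345,235)));print("tab",cv2.contourArea(r),ray(c,r[:,0].mean(0),70))
r=big(mask(im,(5,70,80),(25,255,255),(225,120,360,165)));b=cv2.minAreaRect(r);print("rail",b);print(ray(c,cv2.boxPoints(b),30))
crop=cv2.resize(im[120:260,210:370],None,fx=5,fy=5,interpolation=cv2.INTER_CUBIC)[:600]
cv2.imwrite("pics/crop0.png",crop[:600,:,::-1])
E
```

```text
yellow [ 567.78265381 -100.03590393] 47.58919143676758 ((567.8927001953125, -99.93177032470703), (94.27317810058594, 94.67991638183594), 151.91358947753906)
green [668.63879395  38.68790054] 46.368553161621094 ((668.7803955078125, 38.540924072265625), (91.67979431152344, 92.32880401611328), 95.68609619140625)
tab 54.5 [[ 598.83166624 -108.69418702   70.        ]]
rail ((296.2815856933594, 130.40194702148438), (116.35741424560547, 30.940095901489258), 12.407418251037598)
[[ 760.68851967   96.51149019   30.        ]
 [ 843.77420365   77.83057038   30.        ]
 [ 765.77438601 -221.70166419   30.        ]
 [ 684.40287499 -200.51712964   30.        ]]
```

View pics/crop0.png

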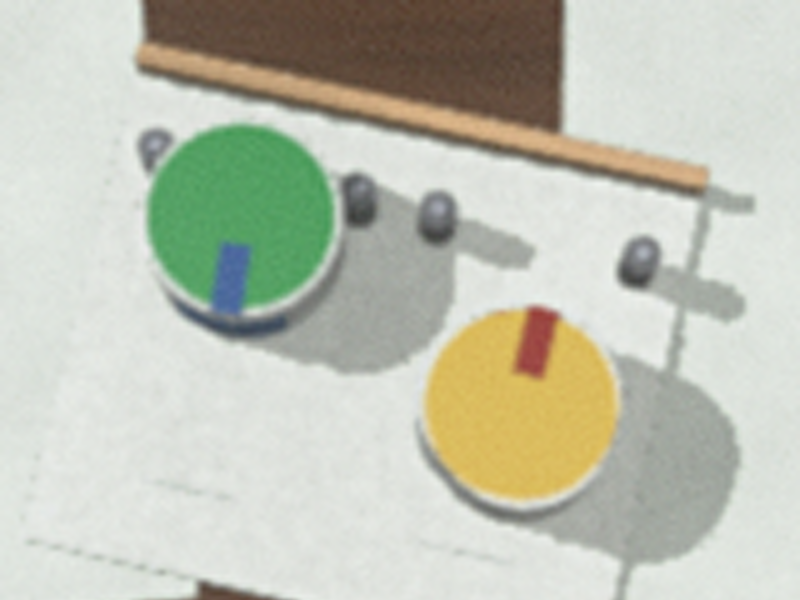

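```bash
python3 - <<'E'
from h import *
c=cams.get_image("top")
f=lambda L:[((x+.5)/5-.5+210,(y+.5)/5-.5+120) for x,y in L]
r=ray(c,f([(438,212),(644,257)]),50)[:,:2];print("rollers",r,np.linalg.norm(r[0]-r[1]),"want 108")
rl=ray(c,f([(140,43),(708,170),(137,68),(705,190)]),30)[:,:2];print("rail",rl,np.linalg.norm(rl[0]-rl[1]),"want 310")
ya=lambda d:np.degrees(np.arctan2(d[1],d[0]))
print("yaw",ya(rl[0]-rl[1])-90,ya(r[0]-r[1])-90, ya(rl[2]-rl[3])-90)
P,n,_,_=lid(c,(45,90,50),(90,255,255),(230,135,290,195))
for y in (ya(rl[0]-rl[1])-90,ya(r[0]-r[1])-90):
    a=np.radians(y);X=np.array([np.cos(a),np.sin(a)]);Y=np.array([-X[1],X[0]])
    print("seat by rollers",r.mean(0)-31*X,"by neighb",n-150*Y,"rail", (rl[0]+rl[1])/2-90*X-75*Y)
E
```

```text
rollers [[ 672.57216362  -62.19211421]
 [ 645.98324041 -167.0864306 ]] 108.2117759170961 want 108
rail [[ 773.78101704   92.48786626]
 [ 696.15563076 -204.76610405]
 [ 760.10266119   94.23044171]
 [ 685.44665518 -202.71246172]] 307.2224331995951 want 310
yaw -14.635467944709191 -14.223909871232792 -14.112541750457922
seat by rollers [ 629.28356069 -106.80655345] by neighb [ 630.80488617 -106.39404267] rail [ 628.93843227 -105.96543805]
seat by rollers [ 629.2280722  -107.02220289] by neighb [ 631.84835118 -106.66253536] rail [ 629.29906916 -106.7257634 ]
```

Checks agree: roller spacing is 108 mm. The seat is about (629.5, -106.5) with rack yaw about -14.3°. The tub is at (568, -100), 62 mm in front, with its label about 180° away from the front. I turn the tool, shut the fingers and approach.

Emit:
move_arm([
  [[0, 0, 0], -1, 1],
  [[0, 0, 0], -1, 1],
  [[0, 0, 0], -1, 1],
  [[0, 0, 0], -1, 1],
  [[0, 0, 0], -1, 1],
  [[0, 0, 0], -1, 1],
  [[0, 0, 0], -1, 1],
  [[0, 0, 0], -1, 1],
  [[0, 0, 0], -1, 1],
  [[0, 0, 0], -1, 1],
  [[0, 0, 0], -1, 1],
  [[0, 0, 0], -1, 1],
  [[0, 0, 0], -0.9, 1],
])

```text
t: 1.88
ee_pos: [209.5, -588.8, 222.7]
orientation: [-2.329, -2.109, 0.0]
ft_force: [-0.3, -0.0, 0.1]
width: 4.4
grasp_force: 0.0
```

```bash
cat >> h.py <<'E'
def pose():
    o=ctrl.get_obs();M=R.from_rotvec(o["orientation"]).as_matrix()
    return o,np.array(o["ee_pos"]),M
def to(xyz,yaw=None):
    "tool-frame shift (units of 25mm) to xyz and turn (units of 5 deg) so that tool y has the yaw"
    o,p,M=pose();s=M.T@(np.array(xyz)-p)/25
    y=np.degrees(np.arctan2(M[1,1],M[0,1]))
    print("t %.2f"%o["t"],"p",p.round(1),"yaw",round(y,2),"shift",s.round(2),"turn",None if yaw is None else round(-(yaw-y)/5,2),"F",np.round(o["ft_force"],2))
E
python3 -c "
from h import *
to([486,-91.5,120])"
```

```text
t 1.88 p [ 209.5 -588.8  222.7] yaw -5.67 shift [20.89  9.04  4.11] turn None F [-0.28 -0.01  0.12]
```

Emit:
move_arm([
  [[1, 0.45, 0.15], 0, 1],
  [[1, 0.45, 0.15], 0, 1],
  [[1, 0.45, 0.15], 0, 1],
  [[1, 0.45, 0.15], 0, 1],
  [[1, 0.45, 0.15], 0, 1],
  [[1, 0.45, 0.15], 0, 1],
  [[1, 0.45, 0.15], 0, 1],
  [[1, 0.45, 0.15], 0, 1],
  [[1, 0.45, 0.15], 0, 1],
  [[1, 0.45, 0.15], 0, 1],
  [[1, 0.45, 0.15], 0, 1],
  [[1, 0.45, 0.15], 0, 1],
  [[1, 0.45, 0.15], 0, 1],
  [[1, 0.45, 0.15], 0, 1],
  [[1, 0.45, 0.15], 0, 1],
  [[1, 0.45, 0.15], 0, 1],
  [[1, 0.45, 0.15], 0, 1],
  [[1, 0.45, 0.15], 0, 1],
  [[1, 0.45, 0.15], 0, 1],
  [[1, 0.45, 0.15], 0, 1],
])

```text
t: 3.55
ee_pos: [485.5, -113.4, 147.7]
orientation: [2.333, 2.104, 0.0]
ft_force: [-0.2, 0.1, 0.6]
width: 0.2
grasp_force: 0.0
```

```bash
python3 -c "
from h import *
to([486,-91.5,38],-6)"
```

```text
t 3.55 p [ 485.5 -113.4  147.7] yaw -5.91 shift [ 0.87 -0.07  4.39] turn 0.02 F [-0.19  0.15  0.64]
```

Emit:
move_arm([
  [[0.85, -0.05, 1], 0, 1],
  [[0, 0, 1], 0, 1],
  [[0, 0, 1], 0, 1],
  [[0, 0, 1], 0, 1],
  [[0, 0, 0.6], 0, 1],
  [[0, 0, 0.4], 0, 1],
  [[0, 0, 0.1], 0, 1],
  [[0, 0, 0], 0, 1],
])

```text
t: 4.22
ee_pos: [485.7, -93.4, 19.9]
orientation: [-2.333, -2.103, 0.001]
ft_force: [-0.2, -0.2, -0.6]
width: 0.6
grasp_force: 0.0
```

```bash
python3 -c "
from h import *
to([564.7,-99.5,20],-6)"
```

```text
t 4.22 p [485.7 -93.4  19.9] yaw -5.92 shift [ 0.08  3.17 -0.01] turn 0.02 F [-0.23 -0.18 -0.62]
```

Emit:
move_arm([
  [[0, 0.4, 0], 0, 1],
  [[0.05, 0.1, 0], 0, 1],
  [[0, 0.1, 0], 0, 1],
  [[0, 0.1, 0], 0, 1],
  [[0, 0.1, 0], 0, 1],
  [[0, 0.15, 0], 0, 1],
  [[0, 0.15, 0], 0, 1],
  [[0, 0.15, 0], 0, 1],
  [[0, 0.15, 0], 0, 1],
  [[0, 0.15, 0], 0, 1],
  [[0, 0.15, 0], 0, 1],
  [[0, 0.15, 0], 0, 1],
  [[0, 0.15, 0], 0, 1],
  [[0, 0.15, 0], 0, 1],
  [[0, 0.15, 0], 0, 1],
  [[0, 0.15, 0], 0, 1],
])

```text
t: 5.55
ee_pos: [545.6, -98.3, 20.4]
orientation: [-2.331, -2.103, 0.003]
ft_force: [-5.1, 0.0, 5.6]
width: 0.4
grasp_force: 3.1
```

```bash
cat >> h.py <<'E'
S=np.array([629.5,-106.5]);YAW=-14.3
def tub(z=70,save=None):
    c=cams.get_image("top");im=c["image"]
    P,ce,r,e=lid(c,(18,90,90),(35,255,255),(285,130,365,235))
    t=mask(im,(0,110,60),(12,255,255),(285,130,365,235))|mask(im,(172,110,60),(180,255,255),(285,130,365,235))
    if save: cv2.imwrite(save,cv2.resize(im[120:240,260:380],None,fx=5,fy=5)[:,:,::-1])
    a=np.radians(YAW);Rk=np.array([[np.cos(a),np.sin(a)],[-np.sin(a),np.cos(a)]])
    e0=Rk@(np.array(e[0])-S);print("tub in rack",e0.round(1),"r",round(r,1),"axes",np.round(e[1],1),end=" ")
    if t.any():
        b=big(t);T=Rk@(ray(c,cv2.moments(b)["m10"]/max(cv2.moments(b)["m00"],1)*np.array([1,0])+cv2.moments(b)["m01"]/max(cv2.moments(b)["m00"],1)*np.array([0,1]),70)[0,:2]-S)
        d=T-e0;print("tab r %.1f area %.0f label angle from front (ccw +) %.1f"%(np.hypot(*d),cv2.contourArea(b),(np.degrees(np.arctan2(d[1],d[0]))-180+180)%360-180 if 0 else (np.degrees(np.arctan2(-d[1],-d[0])))))
    print()
E
python3 -c "
from h import *
tub();to([*S,20],-14.3)"
```

```text
Traceback (most recent call last):
  File "h.py", line 38, in tub
    e0=Rk@(np.array(e[0])-S);print("tub in rack",e0.round(1),"r",round(r,1),"axes",np.round(e[1],1),end=" ")
                    ~^^^
TypeError: 'NoneType' object is not subscriptable
```

```bash
python3 -c "
from h import *
c=cams.get_image('top');s=cams.get_image('side')
a=c['image'][110:260,230:390];b=s['image'][130:280,190:350]
cv2.imwrite('pics/p1.png',cv2.resize(np.hstack([a,b]),None,fx=2.5,fy=2.5,interpolation=cv2.INTER_CUBIC)[:,:,::-1])
to([*S,20],-14.3)"
```

```text
t 5.70 p [546.7 -98.4  20.4] yaw -5.91 shift [0.02 3.33 0.01] turn 1.68 F [-2.33  0.04  1.7 ]
```

View pics/p1.png

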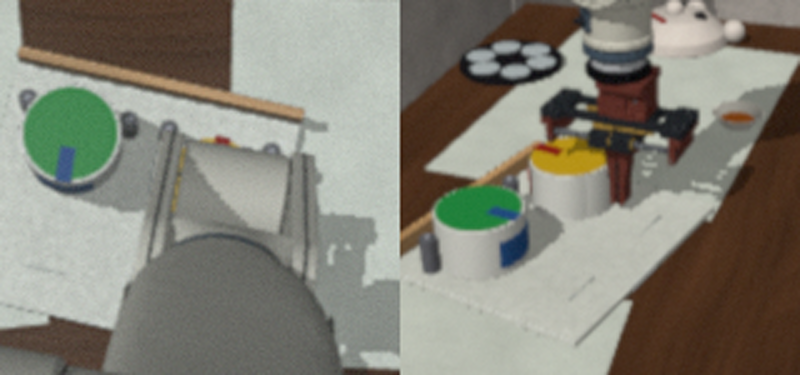

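Top view is now blocked by the arm. The side view shows the finger in contact with the tub, and the lid and tab stay visible there. About 19 mm remain, so I continue gently.

Emit:
move_arm([
  [[0, 0.1, 0], 0, 1],
  [[0, 0.1, 0], 0, 1],
  [[0, 0.1, 0], 0, 1],
  [[0, 0.1, 0], 0, 1],
  [[0, 0.08, 0], 0, 1],
  [[0, 0.06, 0], 0, 1],
  [[0, 0, 0], 0, 1],
])

```text
t: 6.28
ee_pos: [560.1, -99.9, 20.2]
orientation: [-2.333, -2.104, 0.0]
ft_force: [-4.6, 0.3, 2.9]
width: 0.5
grasp_force: 2.2
```

Emit:
move_arm([
  [[0, 0.04, 0], 0, 1],
  [[0, 0.04, 0], 0, 1],
  [[0, 0, 0], 0, 1],
])

```text
t: 6.53
ee_pos: [562.1, -100.1, 20.2]
orientation: [-2.333, -2.104, 0.0]
ft_force: [-4.6, 0.5, 3.5]
width: 0.4
grasp_force: 2.5
```

```bash
python3 -c "
from h import *
to([*S,20],-14.3)
w=cams.get_image('wrist');print(np.round(w['mount'],2).tolist(),w['camera_matrix']);s=cams.get_image('side')
a=w['image'];b=cv2.resize(s['image'][160:250,220:340],(560,420),interpolation=cv2.INTER_CUBIC)
cv2.imwrite('pics/p2.png',cv2.resize(np.hstack([a,b]),(800,300),interpolation=cv2.INTER_AREA)[:,:,::-1])"
```

```text
t 6.53 p [ 562.1 -100.1   20.2] yaw -5.91 shift [0.02 2.71 0.01] turn 1.68 F [-4.62  0.52  3.54]
[[-0.0, -0.96, -0.29, 79.29], [1.0, -0.0, -0.0, 0.07], [0.0, -0.29, 0.96, -161.97], [0.0, 0.0, 0.0, 1.0]] [[328.17691024   0.         277.4318017 ]
 [  0.         328.17691024 213.96951782]
 [  0.           0.           1.        ]]
```

View pics/p2.png

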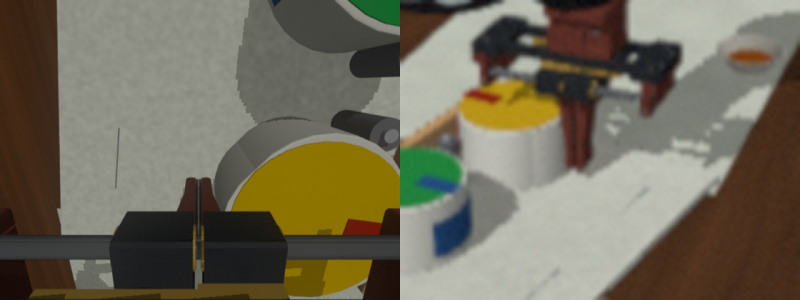

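The wrist view shows the lid arc, the left roller at about (385,135) and part of the tab, so I can fit the lid circle there.

```bash
cat >> h.py <<'E'
from scipy.optimize import least_squares
def fitc(P,r0=47.5):
    best=None;rng=np.random.default_rng(0)
    for _ in range(400):
        i,j=rng.choice(len(P),2,False);m=(P[i]+P[j])/2;d=P[j]-P[i];l=np.hypot(*d)
        if l<15 or l>2*r0: continue
        for s in(1,-1):
            c=m+s*np.sqrt(r0**2-l*l/4)*np.array([-d[1],d[0]])/l
            k=abs(np.hypot(*(P-c).T)-r0)<2.0
            if best is None or k.sum()>best.sum(): best,bc=k,c
    f=least_squares(lambda c:np.hypot(*(P[best]-c).T)-r0,bc)
    return f.x,best.sum()
def w(save=None,goto=None):
    o,p,M=pose();c=cams.get_image("wrist");im=c["image"];mt=np.array(c["mount"])
    c=dict(c,xyz=p+M@mt[:3,3],rotation=M@mt[:3,:3])
    a=np.radians(YAW);Rk=np.array([[np.cos(a),np.sin(a)],[-np.sin(a),np.cos(a)]])
    y=mask(im,(18,90,60),(35,255,255));t=mask(im,(0,110,60),(8,255,255))|mask(im,(172,110,60),(180,255,255))
    y=cv2.morphologyEx(y,cv2.MORPH_OPEN,np.ones((5,5)))
    Q=big(y)[:,0];Q=Q[(Q[:,0]>2)&(Q[:,0]<557)&(Q[:,1]<417)]
    P=(ray(c,Q,70)[:,:2]-S)@Rk.T
    ce,n=fitc(P);T=(Rk@(p[:2]-S))
    print("lid centre in rack",ce.round(1),"n",n,len(P),"TCP in rack",T.round(1),"|TCP-tub| %.1f"%np.hypot(*(T-ce)))
    v,u=np.nonzero(t)
    if len(u):
        X=(ray(c,np.c_[u,v],70)[:,:2]-S)@Rk.T-ce;rr=np.hypot(*X.T);X=X[(rr>20)&(rr<47)]
        if len(X)>20: m=X/np.hypot(*X.T)[:,None];m=m.mean(0);print("label angle from front %.1f"%np.degrees(np.arctan2(-m[1],-m[0])),"n",len(X))
    print("t %.2f"%o["t"],"F rack",(Rk@np.array(o["ft_force"][:2])).round(1),"Fz %.1f"%o["ft_force"][2])
    if save: cv2.imwrite(save,im[:,:,::-1])
    return c,ce
E
python3 -c "
from h import *
w()"
```

```text
lid centre in rack [-3.4  3.2] n 266 526 TCP in rack [-67.  -10.4] |TCP-tub| 65.0
label angle from front -175.1 n 741
t 6.63 F rack [-4.3 -0.6] Fz 4.0
```

The tub is about 4.6 mm from the seat. The TCP-to-tub distance of 65 mm fits the 51.5 mm wall plus 13.5 mm for the finger back. I back off and turn the tool so its x side presses; the wrist camera will then look over the whole lid.

Emit:
move_arm([
  [[0, -0.5, 0], 0, 1],
  [[0, -0.7, 0], 0, 1],
  [[0, -0.8, 0], 0, 1],
  [[0, 0, 0], 1, 1],
  [[0, 0, 0], 1, 1],
  [[0, 0, 0], 1, 1],
  [[0, 0, 0], 1, 1],
  [[0, 0, 0], 1, 1],
  [[0, 0, 0], 1, 1],
  [[0, 0, 0], 1, 1],
  [[0, 0, 0], 1, 1],
  [[0, 0, 0], 1, 1],
  [[0, 0, 0], 1, 1],
  [[0, 0, 0], 1, 1],
  [[0, 0, 0], 1, 1],
  [[0, 0, 0], 1, 1],
  [[0, 0, 0], 1, 1],
  [[0, 0, 0], 1, 1],
  [[0, 0, 0], 1, 1],
  [[0, 0, 0], 1, 1],
])

```text
t: 8.35
ee_pos: [513.9, -95.2, 20.2]
orientation: [3.141, -0.032, 0.004]
ft_force: [0.0, -1.0, -0.7]
width: 0.6
grasp_force: 0.0
```

Emit:
move_arm([
  [[0, 0, 0], 1, 1],
  [[0, 0, 0], 1, 1],
  [[0, 0, 0], 0.5, 1],
  [[0, 0, 0], 0, 1],
])

```text
t: 8.68
ee_pos: [513.8, -95.1, 20.2]
orientation: [3.12, -0.369, 0.004]
ft_force: [-0.3, 0.9, -0.8]
width: 0.4
grasp_force: 0.0
```

```bash
cat >> h.py <<'E'
def plan(ce,phi,d,z=20):
    "shift/turn to stand at angle phi (deg, + is +y side) round rack point ce, TCP d mm from it, tool x pointing at it"
    o,p,M=pose();f=np.radians(phi);a=np.radians(YAW)
    t=np.array(ce)+d*np.array([-np.cos(f),np.sin(f)])
    W=S+np.array([[np.cos(a),-np.sin(a)],[np.sin(a),np.cos(a)]])@t
    y=np.degrees(np.arctan2(M[1,0],M[0,0]));tn=-((YAW-phi-y+180)%360-180)/5
    print("plan phi",phi,"shift",(M.T@(np.r_[W,z]-p)/25).round(2),"turn",round(tn,2),"q6 %.2f"%o["qpos"][5])
E
python3 -c "
from h import *
c,ce=w('pics/p3.png');plan(ce,35,75);plan(ce,0,75)"
```

```text
lid centre in rack [-4.4  2.6] n 466 770 TCP in rack [-115.   -17.6] |TCP-tub| 112.4
t 8.68 F rack [-0.5  0.8] Fz -0.8
plan phi 35 shift [ 2.02 -2.49  0.01] turn 7.19 q6 1.60
plan phi 0 shift [ 1.45 -0.78  0.01] turn 0.19 q6 1.60
```

View pics/p3.png

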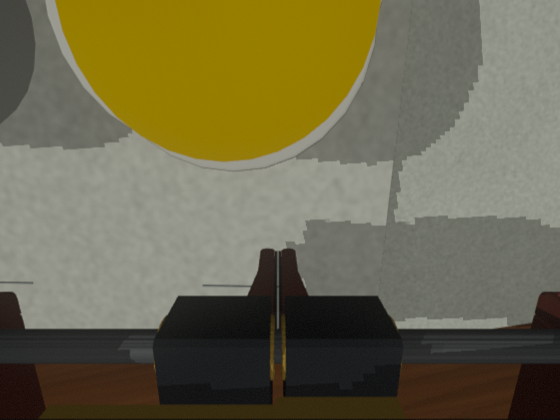

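The wrist view shows the yellow lid at the top (bottom rim at about row 165) and the tapered fingertips at (277,250), clear of the tub. I go to the left-front start of a stroke.

Emit:
move_arm([
  [[0.2, -0.9, 0], 0, 1],
  [[0.8, -0.9, 0], 0, 1],
  [[1, -0.7, 0], 0, 1],
  [[0, 0, 0], 1, 1],
  [[0, 0, 0], 1, 1],
  [[0, 0, 0], 1, 1],
  [[0, 0, 0], 1, 1],
  [[0, 0, 0], 1, 1],
  [[0, 0, 0], 1, 1],
  [[0, 0, 0], 1, 1],
  [[0, 0, 0], 0.2, 1],
  [[0, 0, 0], 0, 1],
])

```text
t: 9.73
ee_pos: [576.1, -45.8, 20.2]
orientation: [-2.855, 1.31, -0.001]
ft_force: [-0.0, 1.1, -0.1]
width: 0.7
grasp_force: 0.0
```

```bash
python3 -c "
from h import *
c,ce=w();plan(ce,35,61)"
```

```text
lid centre in rack [-3.9  2.9] n 654 993 TCP in rack [-66.8  45.7] |TCP-tub| 76.0
label angle from front 179.9 n 4307
t 9.73 F rack [-0.3  1.1] Fz -0.1
plan phi 35 shift [ 0.6  -0.04  0.01] turn 0.01 q6 2.33
```

Emit:
move_arm([
  [[0.3, 0, 0], 0, 1],
  [[0.15, 0, 0], 0, 1],
  [[0.04, 0, 0], 0, 1],
  [[0.04, 0, 0], 0, 1],
  [[0.04, 0, 0], 0, 1],
  [[0.04, 0, 0], 0, 1],
  [[0.04, 0, 0], 0, 1],
  [[0, 0, 0], 0, 1],
])

```text
t: 10.45
ee_pos: [586.3, -58.1, 20.2]
orientation: [-2.854, 1.313, -0.0]
ft_force: [0.9, 0.7, -0.2]
width: 0.6
grasp_force: 0.0
```

```bash
python3 -c "
from h import *
c,ce=w();plan(ce,35,61)"
```

```text
lid centre in rack [-3.7  2.5] n 715 988 TCP in rack [-53.8  36.2] |TCP-tub| 60.3
label angle from front -179.9 n 4514
t 10.45 F rack [0.7 0.9] Fz -0.2
plan phi 35 shift [-0.02 -0.05  0.01] turn -0.02 q6 2.31
```

Emit:
move_arm([
  [[0.04, 0, 0], 0, 1],
  [[0.04, 0, 0], 0, 1],
  [[0.02, 0, 0], 0, 1],
  [[0, 0, 0], 0, 1],
])

```text
t: 10.83
ee_pos: [587.5, -59.7, 20.2]
orientation: [2.854, -1.313, -0.001]
ft_force: [-1.9, 2.0, 1.5]
width: 0.7
grasp_force: 1.7
```

Emit:
move_arm([
  [[0.04, 0, 0], 0, 1],
  [[0.02, 0, 0], 0, 1],
  [[0, 0, 0], 0, 1],
])

```text
t: 11.08
ee_pos: [588.8, -61.1, 20.1]
orientation: [2.854, -1.313, -0.0]
ft_force: [-1.7, 2.6, 2.4]
width: 0.4
grasp_force: 1.5
```

```bash
python3 -c "
from h import *
c,ce=w()"
```

```text
lid centre in rack [-0.7  0.2] n 708 988 TCP in rack [-50.7  33.9] |TCP-tub| 60.2
label angle from front -179.5 n 4511
t 11.08 F rack [-2.3  2.1] Fz 2.4
```

Emit:
move_arm([
  [[0.04, 0, 0], 0, 1],
  [[0, 0, 0], 0, 1],
])

```text
t: 11.3
ee_pos: [588.9, -61.4, 20.1]
orientation: [-2.854, 1.313, 0.002]
ft_force: [-4.0, 4.8, 3.7]
width: 0.5
grasp_force: 3.2
```

Emit:
move_arm([
  [[0.04, 0, 0], 0, 1],
  [[0, 0, 0], 0, 1],
])

```text
t: 11.47
ee_pos: [589.0, -61.6, 20.2]
orientation: [-2.854, 1.313, 0.005]
ft_force: [-5.6, 9.4, 6.3]
width: -0.1
grasp_force: 5.1
```

```bash
python3 -c "
from h import *
c,ce=w()"
```

```text
lid centre in rack [-0.6 -0. ] n 722 988 TCP in rack [-50.4  33.5] |TCP-tub| 60.0
label angle from front -179.3 n 4518
t 11.47 F rack [-7.7  7.7] Fz 6.3
```

Seated at about (-0.6, 0) in rack coordinates with the label still at the back, so milestone 1 is met. Stiffness is about 5 N/mm. I ease off slightly and start the rolling arc in 2.5° rows.

Emit:
move_arm([
  [[-0.02, 0, 0], 0, 1],
  [[0, 0.1, 0], -0.5, 1],
  [[0, 0.1, 0], -0.5, 1],
  [[0, 0.1, 0], -0.5, 1],
])

```text
t: 11.85
ee_pos: [584.3, -67.1, 20.1]
orientation: [-2.935, 1.12, 0.0]
ft_force: [-1.2, 2.1, 0.5]
width: 0.4
grasp_force: 1.4
```

```bash
python3 -c "
from h import *
c,ce=w();plan(ce,20,60)"
```

```text
lid centre in rack [0.4 0.2] n 709 987 TCP in rack [-53.5  27. ] |TCP-tub| 60.3
label angle from front -172.1 n 4517
t 11.85 F rack [-1.7  1.8] Fz 0.5
plan phi 20 shift [0.03 0.25 0.  ] turn -1.47 q6 2.16
```

It rolls: 7° with no slip. Continuing with a slight inward trim.

Emit:
move_arm([
  [[0.02, 0.1, 0], -0.5, 1],
  [[0.01, 0.1, 0], -0.5, 1],
  [[0, 0.1, 0], -0.5, 1],
  [[0, 0.1, 0], -0.5, 1],
])

```text
t: 12.23
ee_pos: [579.0, -75.9, 20.1]
orientation: [-3.021, 0.862, -0.001]
ft_force: [-0.5, 2.4, 0.9]
width: 0.5
grasp_force: 0.9
```

```bash
python3 -c "
from h import *
c,ce=w();plan(ce,10,60)"
```

```text
lid centre in rack [1.3 0.3] n 728 989 TCP in rack [-56.5  17.2] |TCP-tub| 60.2
label angle from front -164.0 n 4510
t 12.23 F rack [-1.1  2.2] Fz 0.9
plan phi 10 shift [0.03 0.24 0.  ] turn -1.48 q6 1.97
```

Emit:
move_arm([
  [[0.03, 0.1, 0], -0.5, 1],
  [[0.02, 0.1, 0], -0.5, 1],
  [[0.01, 0.1, 0], -0.5, 1],
  [[0, 0.1, 0], -0.5, 1],
  [[0, 0.1, 0], -0.5, 1],
])

```text
t: 12.7
ee_pos: [574.5, -87.8, 20.1]
orientation: [3.097, -0.53, 0.0]
ft_force: [-1.5, 2.6, -0.3]
width: 0.2
grasp_force: 0.9
```

```bash
python3 -c "
from h import *
c,ce=w();plan(ce,-5,60)"
```

```text
lid centre in rack [ 2.5 -0.2] n 696 1005 TCP in rack [-57.9   4.6] |TCP-tub| 60.6
label angle from front -156.1 n 4562
t 12.70 F rack [-2.1  2.1] Fz -0.3
plan phi -5 shift [0.06 0.38 0.  ] turn -1.99 q6 1.73
```

Emit:
move_arm([
  [[0.04, 0.05, 0], -0.25, 1],
  [[0.03, 0.1, 0], -0.5, 1],
  [[0.02, 0.1, 0], -0.5, 1],
  [[0.01, 0.1, 0], -0.5, 1],
  [[0, 0.1, 0], -0.5, 1],
  [[0, 0.1, 0], -0.5, 1],
])

```text
t: 13.25
ee_pos: [573.6, -101.9, 20.1]
orientation: [3.138, -0.154, 0.0]
ft_force: [-2.1, 1.1, -0.3]
width: 0.5
grasp_force: 0.8
```

```bash
python3 -c "
from h import *
c,ce=w();plan(ce,-20,60)"
```

```text
lid centre in rack [5.4 0.5] n 748 1016 TCP in rack [-55.3  -9.3] |TCP-tub| 61.5
label angle from front -149.6 n 4668
t 13.25 F rack [-2.4  0.5] Fz -0.3
plan phi -20 shift [0.1  0.44 0.  ] turn -2.24 q6 1.47
```

Emit:
move_arm([
  [[0.05, 0, 0], 0, 1],
  [[0.04, 0.05, 0], -0.25, 1],
  [[0.02, 0.1, 0], -0.5, 1],
  [[0.01, 0.1, 0], -0.5, 1],
])

```text
t: 13.63
ee_pos: [575.7, -107.9, 20.0]
orientation: [-3.141, -0.019, 0.002]
ft_force: [-3.5, 2.0, 1.1]
width: 0.4
grasp_force: 1.8
```

```bash
python3 -c "
from h import *
c,ce=w();plan(ce,-25,60)"
```

```text
lid centre in rack [7.6 1.8] n 743 1020 TCP in rack [-51.8 -14.6] |TCP-tub| 61.6
label angle from front -144.2 n 4711
t 13.63 F rack [-3.9  1.1] Fz 1.1
plan phi -25 shift [ 0.1   0.38 -0.  ] turn -1.98 q6 1.35
```

The tub has moved back to x = +7.6, which fits 49 mm wall parts facing both rollers. Continuing.

Emit:
move_arm([
  [[0.04, 0, 0], 0, 1],
  [[0.02, 0.1, 0], -0.5, 1],
  [[0.01, 0.1, 0], -0.5, 1],
  [[0, 0.1, 0], -0.5, 1],
])

```text
t: 14.02
ee_pos: [576.2, -114.9, 19.8]
orientation: [-3.132, -0.222, 0.007]
ft_force: [-9.8, 4.1, 4.4]
width: 0.1
grasp_force: 4.2
```

```bash
python3 -c "
from h import *
c,ce=w();plan(ce,-35,60)"
```

```text
lid centre in rack [7.5 2.2] n 709 1027 TCP in rack [-49.6 -21.3] |TCP-tub| 61.7
label angle from front -137.9 n 4746
t 14.02 F rack [-10.5   1.5] Fz 4.4
plan phi -35 shift [ 0.13  0.51 -0.01] turn -2.49 q6 1.21
```

Emit:
move_arm([
  [[0, 0.1, 0], -0.5, 1],
  [[-0.01, 0.1, 0], -0.5, 1],
  [[0, 0.1, 0], -0.5, 1],
])

```text
t: 14.32
ee_pos: [576.2, -122.2, 19.5]
orientation: [-3.11, -0.426, 0.01]
ft_force: [-11.6, 3.6, 6.6]
width: 0.4
grasp_force: 5.5
```

```bash
python3 -c "
from h import *
c,ce=w();plan(ce,-40,60)"
```

```text
lid centre in rack [6.4 1.8] n 696 1033 TCP in rack [-47.7 -28.4] |TCP-tub| 62.0
label angle from front -131.1 n 4801
t 14.32 F rack [-12.1   0.7] Fz 6.6
plan phi -40 shift [ 0.12  0.44 -0.02] turn -1.99 q6 1.07
```

Emit:
move_arm([
  [[-0.03, 0, 0], 0, 1],
  [[-0.01, 0.1, 0], -0.5, 1],
  [[-0.01, 0.1, 0], -0.5, 1],
  [[-0.01, 0.1, 0], -0.5, 1],
])

```text
t: 14.7
ee_pos: [577.3, -130.1, 19.5]
orientation: [-3.076, -0.629, 0.009]
ft_force: [-11.5, 1.0, 4.7]
width: 0.5
grasp_force: 4.9
```

```bash
python3 -c "
from h import *
c,ce=w();plan(ce,-40,60)"
```

```text
lid centre in rack [4.8 1.5] n 679 1029 TCP in rack [-44.8 -35.7] |TCP-tub| 62.0
label angle from front -123.0 n 4790
t 14.70 F rack [-11.4  -1.9] Fz 4.7
plan phi -40 shift [ 0.08  0.11 -0.02] turn -0.49 q6 0.92
```

Emit:
move_arm([
  [[-0.02, 0.1, 0], -0.5, 1],
  [[-0.02, 0.1, 0], -0.5, 1],
  [[-0.01, 0.1, 0], -0.5, 1],
  [[-0.01, 0.1, 0], -0.5, 1],
])

```text
t: 15.08
ee_pos: [581.1, -140.1, 19.5]
orientation: [-3.01, -0.895, 0.007]
ft_force: [-8.6, -0.8, 1.4]
width: 0.5
grasp_force: 3.8
```

```bash
python3 -c "
from h import *
c,ce=w();plan(ce,-50,60)"
```

```text
lid centre in rack [2.8 1.5] n 697 1027 TCP in rack [-38.6 -44.5] |TCP-tub| 61.9
label angle from front -112.7 n 4768
t 15.08 F rack [-8.1 -2.9] Fz 1.4
plan phi -50 shift [ 0.08  0.06 -0.02] turn -0.49 q6 0.73
```

The label is at -113° after one stroke. I retract 15 mm and swing back around the front to the left side.

Emit:
move_arm([
  [[-0.2, 0, 0], 0, 1],
  [[-0.5, 0, 0], 0, 1],
  [[0, -0.28, 0], 1, 1],
  [[0, -0.28, 0], 1, 1],
  [[0, -0.28, 0], 1, 1],
  [[0, -0.28, 0], 1, 1],
  [[0, -0.28, 0], 1, 1],
  [[0, -0.28, 0], 1, 1],
  [[0, -0.28, 0], 1, 1],
  [[0, -0.28, 0], 1, 1],
  [[0, -0.28, 0], 1, 1],
  [[0, -0.28, 0], 1, 1],
  [[0, -0.28, 0], 1, 1],
  [[0, -0.28, 0], 1, 1],
  [[0, -0.28, 0], 1, 1],
  [[0, -0.28, 0], 1, 1],
  [[0, -0.28, 0], 1, 1],
  [[0, -0.28, 0], 1, 1],
  [[0, -0.28, 0], 1, 1],
  [[0, 0, 0], 0, 1],
])

```text
t: 16.8
ee_pos: [583.3, -42.0, 20.7]
orientation: [-2.821, 1.38, -0.004]
ft_force: [0.6, 0.4, 0.5]
width: 0.5
grasp_force: 0.0
```

```bash
python3 -c "
from h import *
c,ce=w();plan(ce,38,62)"
```

```text
lid centre in rack [1.7 2.3] n 616 1045 TCP in rack [-60.7  51.1] |TCP-tub| 79.2
label angle from front -113.7 n 3882
t 16.80 F rack [0.5 0.5] Fz 0.5
plan phi 38 shift [ 0.7  -0.02  0.02] turn 0.09 q6 2.38
```

Emit:
move_arm([
  [[0.3, 0, 0], 0, 1],
  [[0.25, 0, 0], 0, 1],
  [[0.06, 0, 0], 0, 1],
  [[0.05, 0, 0], 0, 1],
  [[0.04, 0, 0], 0, 1],
  [[0.04, 0, 0], 0, 1],
  [[0, 0, 0], 0, 1],
])

```text
t: 17.43
ee_pos: [592.2, -56.2, 20.1]
orientation: [2.825, -1.375, -0.003]
ft_force: [-2.0, 4.1, 3.4]
width: 0.6
grasp_force: 2.3
```

Emit:
move_arm([
  [[0.03, 0, 0], 0, 1],
  [[0, 0, 0], 0, 1],
])

```text
t: 17.6
ee_pos: [592.3, -56.2, 20.2]
orientation: [2.825, -1.375, -0.005]
ft_force: [-4.2, 5.6, 5.0]
width: 0.6
grasp_force: 3.8
```

```bash
python3 -c "
from h import *
c,ce=w();plan(ce,30,60)"
```

```text
lid centre in rack [2.4 1.5] n 753 1001 TCP in rack [-48.5  39.5] |TCP-tub| 63.5
label angle from front -111.7 n 3461
t 17.60 F rack [-5.4  4.4] Fz 5.0
plan phi 30 shift [0.16 0.28 0.01] turn -1.52 q6 2.36
```

Emit:
move_arm([
  [[0.01, 0.1, 0], -0.5, 1],
  [[0, 0.1, 0], -0.5, 1],
  [[0, 0.1, 0], -0.5, 1],
  [[0, 0.1, 0], -0.5, 1],
])

```text
t: 17.98
ee_pos: [584.8, -62.6, 20.2]
orientation: [-2.935, 1.12, 0.006]
ft_force: [-4.1, 9.3, 6.0]
width: 0.6
grasp_force: 5.0
```

```bash
python3 -c "
from h import *
c,ce=w();plan(ce,20,62)"
```

```text
lid centre in rack [1.9 1.4] n 747 1000 TCP in rack [-54.2  31.5] |TCP-tub| 63.7
label angle from front -103.7 n 3496
t 17.98 F rack [-6.3  8. ] Fz 6.0
plan phi 20 shift [0.09 0.34 0.  ] turn -1.46 q6 2.17
```

Emit:
move_arm([
  [[-0.01, 0.1, 0], -0.5, 1],
  [[0, 0.1, 0], -0.5, 1],
  [[0, 0.1, 0], -0.5, 1],
  [[0, 0.1, 0], -0.5, 1],
])

```text
t: 18.37
ee_pos: [577.8, -70.4, 20.0]
orientation: [-3.021, 0.86, 0.007]
ft_force: [-5.8, 8.5, 5.5]
width: 0.6
grasp_force: 4.7
```

```bash
python3 -c "
from h import *
c,ce=w();plan(ce,10,62)"
```

```text
lid centre in rack [1.3 1.6] n 793 1003 TCP in rack [-59.   22.2] |TCP-tub| 63.7
label angle from front -95.1 n 3526
t 18.37 F rack [-7.8  6.8] Fz 5.5
plan phi 10 shift [ 0.09  0.37 -0.  ] turn -1.46 q6 1.98
```

Steady at about 11 N total with nearly no slip, so I use a longer chunk.

Emit:
move_arm([
  [[0, 0.1, 0], -0.5, 1],
  [[0, 0.11, 0], -0.5, 1],
  [[0, 0.1, 0], -0.5, 1],
  [[0, 0.11, 0], -0.5, 1],
  [[0, 0.1, 0], -0.5, 1],
])

```text
t: 18.83
ee_pos: [571.4, -82.2, 19.8]
orientation: [-3.097, 0.526, 0.009]
ft_force: [-7.3, 7.1, 5.7]
width: 0.2
grasp_force: 4.4
```

```bash
python3 -c "
from h import *
c,ce=w();plan(ce,0,62)"
```

```text
lid centre in rack [1.1 1.7] n 791 1005 TCP in rack [-62.3   9.2] |TCP-tub| 63.9
label angle from front -83.4 n 3547
t 18.83 F rack [-8.8  5.1] Fz 5.7
plan phi 0 shift [ 0.08  0.28 -0.01] turn -0.96 q6 1.74
```

Emit:
move_arm([
  [[0, 0.11, 0], -0.5, 1],
  [[0, 0.1, 0], -0.5, 1],
  [[0, 0.11, 0], -0.5, 1],
  [[0, 0.1, 0], -0.5, 1],
  [[0, 0.11, 0], -0.5, 1],
])

```text
t: 19.3
ee_pos: [568.1, -95.4, 19.8]
orientation: [-3.135, 0.185, 0.008]
ft_force: [-5.6, 3.4, 4.9]
width: 0.8
grasp_force: 3.5
```

```bash
python3 -c "
from h import *
c,ce=w();plan(ce,-15,62)"
```

```text
lid centre in rack [1.6 1.7] n 793 1006 TCP in rack [-62.2  -4.4] |TCP-tub| 64.1
label angle from front -71.4 n 3560
t 19.30 F rack [-6.2  1.9] Fz 4.9
plan phi -15 shift [ 0.1   0.4  -0.01] turn -1.46 q6 1.50
```

Emit:
move_arm([
  [[0.02, 0.11, 0], -0.5, 1],
  [[0.01, 0.1, 0], -0.5, 1],
  [[0, 0.11, 0], -0.5, 1],
  [[0.01, 0.1, 0], -0.5, 1],
  [[0, 0.11, 0], -0.5, 1],
])

```text
t: 19.77
ee_pos: [568.3, -108.9, 19.7]
orientation: [-3.136, -0.157, 0.009]
ft_force: [-7.4, 1.4, 5.3]
width: 0.6
grasp_force: 3.7
```

```bash
python3 -c "
from h import *
c,ce=w();plan(ce,-25,62)"
```

```text
lid centre in rack [2.7 1.7] n 797 1009 TCP in rack [-58.7 -17.4] |TCP-tub| 64.3
label angle from front -59.7 n 3581
t 19.77 F rack [-7.5 -0.4] Fz 5.3
plan phi -25 shift [ 0.09  0.32 -0.01] turn -0.96 q6 1.26
```

Emit:
move_arm([
  [[0.01, 0.11, 0], -0.5, 1],
  [[0.01, 0.1, 0], -0.5, 1],
  [[0.01, 0.11, 0], -0.5, 1],
  [[0, 0.1, 0], -0.5, 1],
  [[0, 0.11, 0], -0.5, 1],
])

```text
t: 20.23
ee_pos: [571.7, -122.1, 19.7]
orientation: [-3.1, -0.498, 0.008]
ft_force: [-7.8, -0.3, 3.9]
width: 0.5
grasp_force: 3.5
```

```bash
python3 -c "
from h import *
c,ce=w();plan(ce,-37,62)"
```

```text
lid centre in rack [4.3 1.6] n 794 1012 TCP in rack [-52.2 -29.4] |TCP-tub| 64.5
label angle from front -48.4 n 3593
t 20.23 F rack [-7.5 -2.2] Fz 3.9
plan phi -37 shift [ 0.1   0.34 -0.01] turn -0.86 q6 1.02
```

Emit:
move_arm([
  [[0.01, 0.11, 0], -0.5, 1],
  [[0, 0.1, 0], -0.5, 1],
  [[0.01, 0.11, 0], -0.5, 1],
  [[0, 0.1, 0], -0.5, 1],
])

```text
t: 20.62
ee_pos: [576.2, -132.0, 19.6]
orientation: [-3.045, -0.766, 0.008]
ft_force: [-8.2, -1.8, 3.5]
width: 0.5
grasp_force: 3.7
```

```bash
python3 -c "
from h import *
c,ce=w();plan(ce,-48,62)"
```

```text
lid centre in rack [6.1 1.3] n 740 1015 TCP in rack [-45.4 -37.9] |TCP-tub| 64.8
label angle from front -39.8 n 3625
t 20.62 F rack [-7.5 -3.8] Fz 3.5
plan phi -48 shift [ 0.11  0.45 -0.02] turn -1.06 q6 0.83
```

Emit:
move_arm([
  [[0.01, 0.11, 0], -0.5, 1],
  [[0, 0.1, 0], -0.5, 1],
  [[0.01, 0.11, 0], -0.5, 1],
  [[0, 0.1, 0], -0.5, 1],
])

```text
t: 21.0
ee_pos: [582.1, -141.1, 19.6]
orientation: [-2.967, -1.028, 0.008]
ft_force: [-8.5, -4.3, 3.6]
width: 0.6
grasp_force: 4.7
```

```bash
python3 -c "
from h import *
c,ce=w();plan(ce,-48,62)"
```

```text
lid centre in rack [8.  1.3] n 761 1017 TCP in rack [-37.4 -45.3] |TCP-tub| 65.0
label angle from front -31.7 n 3650
t 21.00 F rack [-7.2 -6.3] Fz 3.6
plan phi -48 shift [ 0.11  0.09 -0.01] turn 0.94 q6 0.64
```

The label is at -32°. I retract and return for a last stroke.

Emit:
move_arm([
  [[-0.2, 0, 0], 0, 1],
  [[-0.5, 0, 0], 0, 1],
  [[0, -0.28, 0], 1, 1],
  [[0, -0.28, 0], 1, 1],
  [[0, -0.28, 0], 1, 1],
  [[0, -0.28, 0], 1, 1],
  [[0, -0.28, 0], 1, 1],
  [[0, -0.28, 0], 1, 1],
  [[0, -0.28, 0], 1, 1],
  [[0, -0.28, 0], 1, 1],
  [[0, -0.28, 0], 1, 1],
  [[0, -0.28, 0], 1, 1],
  [[0, -0.28, 0], 1, 1],
  [[0, -0.28, 0], 1, 1],
  [[0, -0.28, 0], 1, 1],
  [[0, -0.28, 0], 1, 1],
  [[0, -0.28, 0], 1, 1],
  [[0, 0, 0], 0, 1],
])

```text
t: 22.55
ee_pos: [566.2, -53.5, 20.3]
orientation: [-2.978, 0.998, -0.001]
ft_force: [0.1, -0.5, 0.6]
width: 0.7
grasp_force: 0.0
```

```bash
python3 -c "
from h import *
c,ce=w('pics/p4.png');plan(ce,22,63);plan(ce,22,67)"
```

```text
lid centre in rack [6.6 1.7] n 563 1046 TCP in rack [-74.4  35.7] |TCP-tub| 87.9
label angle from front -31.5 n 3478
t 22.55 F rack [ 0.3 -0.4] Fz 0.6
plan phi 22 shift [1.   0.02 0.01] turn -0.1 q6 2.10
plan phi 22 shift [0.84 0.02 0.01] turn -0.1 q6 2.10
```

View pics/p4.png

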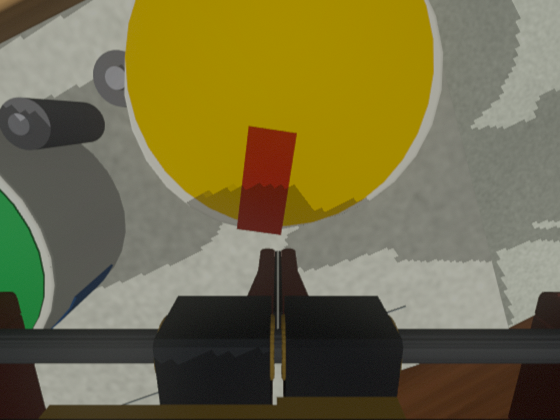

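The wrist view shows the full tab from (270,130) to (260,230), with the tub against the left roller at (115,77). The 31.5° reading agrees. Last stroke.

Emit:
move_arm([
  [[0.4, 0, 0], 0, 1],
  [[0.3, 0, 0], 0, 1],
  [[0.1, 0, 0], 0, 1],
  [[0.05, 0, 0], 0, 1],
  [[0.05, 0, 0], 0, 1],
  [[0.04, 0, 0], 0, 1],
  [[0, 0, 0], 0, 1],
])

```text
t: 23.18
ee_pos: [584.6, -68.1, 20.1]
orientation: [2.98, -0.995, -0.0]
ft_force: [-1.1, -0.1, 0.5]
width: 0.6
grasp_force: 0.0
```

Emit:
move_arm([
  [[0.03, 0, 0], 0, 1],
  [[0, 0, 0], 0, 1],
])

```text
t: 23.35
ee_pos: [585.2, -68.3, 20.1]
orientation: [2.98, -0.994, -0.0]
ft_force: [-0.4, 0.2, 1.1]
width: 0.6
grasp_force: 0.0
```

```bash
python3 -c "
from h import *
c,ce=w();plan(ce,10,62)"
```

```text
lid centre in rack [7.2 1.5] n 740 990 TCP in rack [-52.3  26. ] |TCP-tub| 64.4
label angle from front -31.3 n 2925
t 23.35 F rack [-0.4  0.1] Fz 1.1
plan phi 10 shift [0.16 0.53 0.01] turn -2.52 q6 2.08
```

Emit:
move_arm([
  [[0.05, 0, 0], 0, 1],
  [[0.03, 0, 0], 0, 1],
  [[0, 0, 0], 0, 1],
])

```text
t: 23.65
ee_pos: [587.1, -69.6, 20.2]
orientation: [-2.98, 0.995, -0.0]
ft_force: [-0.7, 0.2, 0.2]
width: 0.3
grasp_force: 0.0
```

```bash
python3 -c "
from h import *
c,ce=w()"
```

```text
lid centre in rack [7.8 1.1] n 735 982 TCP in rack [-50.2  25.2] |TCP-tub| 62.8
label angle from front -31.2 n 2894
t 23.65 F rack [-0.7 -0. ] Fz 0.2
```

Emit:
move_arm([
  [[0.04, 0, 0], 0, 1],
  [[0.03, 0, 0], 0, 1],
  [[0, 0, 0], 0, 1],
])

```text
t: 23.95
ee_pos: [587.5, -70.2, 20.1]
orientation: [-2.98, 0.995, 0.003]
ft_force: [-4.0, 3.9, 2.6]
width: 0.3
grasp_force: 2.2
```

Emit:
move_arm([
  [[0.03, 0, 0], 0, 1],
  [[0, 0, 0], 0, 1],
])

```text
t: 24.12
ee_pos: [587.6, -70.3, 20.1]
orientation: [-2.98, 0.995, 0.005]
ft_force: [-4.9, 5.0, 5.8]
width: 0.4
grasp_force: 3.6
```

```bash
python3 -c "
from h import *
c,ce=w()"
```

```text
lid centre in rack [8.1 1.2] n 713 980 TCP in rack [-49.6  24.7] |TCP-tub| 62.3
label angle from front -30.8 n 2882
t 24.12 F rack [-6.   3.6] Fz 5.8
```

Contact at about 7 N horizontal. Roll.

Emit:
move_arm([
  [[0.01, 0.1, 0], -0.5, 1],
  [[0, 0.1, 0], -0.5, 1],
  [[0, 0.1, 0], -0.5, 1],
  [[0, 0.1, 0], -0.5, 1],
])

```text
t: 24.5
ee_pos: [582.4, -78.7, 19.9]
orientation: [-3.056, 0.727, 0.004]
ft_force: [-2.6, 5.4, 0.9]
width: 0.2
grasp_force: 2.8
```

```bash
python3 -c "
from h import *
c,ce=w();plan(ce,0,62)"
```

```text
lid centre in rack [8.4 2.1] n 689 980 TCP in rack [-52.5  15.3] |TCP-tub| 62.3
label angle from front -21.7 n 2844
t 24.50 F rack [-3.8  4.6] Fz 0.9
plan phi 0 shift [ 0.07  0.51 -0.01] turn -2.47 q6 1.88
```

Emit:
move_arm([
  [[0.02, 0.1, 0], -0.5, 1],
  [[0.02, 0.11, 0], -0.5, 1],
  [[0.01, 0.1, 0], -0.5, 1],
  [[0, 0.1, 0], -0.5, 1],
])

```text
t: 24.88
ee_pos: [577.6, -87.9, 19.5]
orientation: [-3.107, 0.458, 0.01]
ft_force: [-9.5, 9.8, 5.4]
width: 0.4
grasp_force: 5.4
```

```bash
python3 -c "
from h import *
c,ce=w();plan(ce,0,62)"
```

```text
lid centre in rack [7.4 2.1] n 722 981 TCP in rack [-54.8   5.2] |TCP-tub| 62.3
label angle from front -13.9 n 2899
t 24.88 F rack [-11.6   7.2] Fz 5.4
plan phi 0 shift [ 0.02  0.1  -0.02] turn -0.47 q6 1.69
```

Emit:
move_arm([
  [[-0.03, 0, 0], 0, 1],
  [[-0.01, 0.1, 0], -0.5, 1],
  [[0, 0.1, 0], -0.5, 1],
  [[-0.01, 0.1, 0], -0.5, 1],
])

```text
t: 25.27
ee_pos: [574.4, -95.0, 19.4]
orientation: [-3.13, 0.254, 0.01]
ft_force: [-8.5, 8.2, 4.0]
width: 0.4
grasp_force: 4.6
```

```bash
python3 -c "
from h import *
c,ce=w()"
```

```text
lid centre in rack [5.9 2.1] n 733 981 TCP in rack [-56.2  -2.5] |TCP-tub| 62.3
label angle from front -7.2 n 2907
t 25.27 F rack [-10.2   5.8] Fz 4.0
```

Emit:
move_arm([
  [[-0.01, 0.1, 0], -0.5, 1],
  [[-0.01, 0.1, 0], -0.5, 1],
  [[-0.01, 0.1, 0], -0.5, 1],
  [[0, 0.05, 0], -0.2, 1],
])

```text
t: 25.65
ee_pos: [572.1, -103.9, 19.2]
orientation: [-3.14, 0.021, 0.012]
ft_force: [-10.0, 5.7, 3.2]
width: 0.4
grasp_force: 5.0
```

```bash
python3 -c "
from h import *
c,ce=w()"
```

```text
lid centre in rack [4.1 1.9] n 713 982 TCP in rack [-56.3 -11.6] |TCP-tub| 61.9
label angle from front 0.5 n 2900
t 25.65 F rack [-11.1   3.1] Fz 3.2
```

The label is square. I retract straight back and well clear so the top camera can verify.

Emit:
move_arm([
  [[-0.1, 0, 0], 0, 1],
  [[-0.4, 0, 0], 0, 1],
  [[-0.8, 0, 0], 0, 1],
  [[-0.5, 0, 0], 0, 1],
  [[0, 0, 0], 0, 1],
])

```text
t: 26.12
ee_pos: [527.9, -104.2, 19.9]
orientation: [-3.141, 0.026, 0.004]
ft_force: [-1.5, 1.0, -1.0]
width: 0.7
grasp_force: 0.0
```

```bash
python3 -c "
from h import *
w()"
```

```text
lid centre in rack [2.6 1.8] n 470 1009 TCP in rack [-99.  -22.9] |TCP-tub| 104.5
label angle from front 0.1 n 4007
t 26.12 F rack [-1.7  0.6] Fz -1.0
```

Emit:
move_arm([
  [[0, 0, -1], 0, 1],
  [[0, 0, -1], 0, 1],
  [[0, 0, -1], 0, 1],
  [[0, 0, -1], 0, 1],
  [[0, 1, 0], 0, 1],
  [[0, 1, 0], 0, 1],
  [[0, 1, 0], 0, 1],
  [[0, 1, 0], 0, 1],
  [[0, 1, 0], 0, 1],
  [[0, 1, 0], 0, 1],
  [[0, 1, 0], 0, 1],
  [[0, 1, 0], 0, 1],
  [[0, 1, 0], 0, 1],
  [[0, 1, 0], 0, 1],
  [[0, 0, 0], 0, 1],
  [[0, 0, 0], 0, 1],
])

```text
t: 27.5
ee_pos: [527.6, -356.0, 120.4]
orientation: [3.14, -0.028, 0.002]
ft_force: [0.8, -0.3, -0.4]
width: 0.2
grasp_force: 0.0
```

```bash
python3 -c "
from h import *
tub(save='pics/p5.png')"
```

```text
tub in rack [3.5 0.4] r 48.1 axes [93.8 95.3] tab r 33.4 area 58 label angle from front (ccw +) 1.2
```

View pics/p5.png

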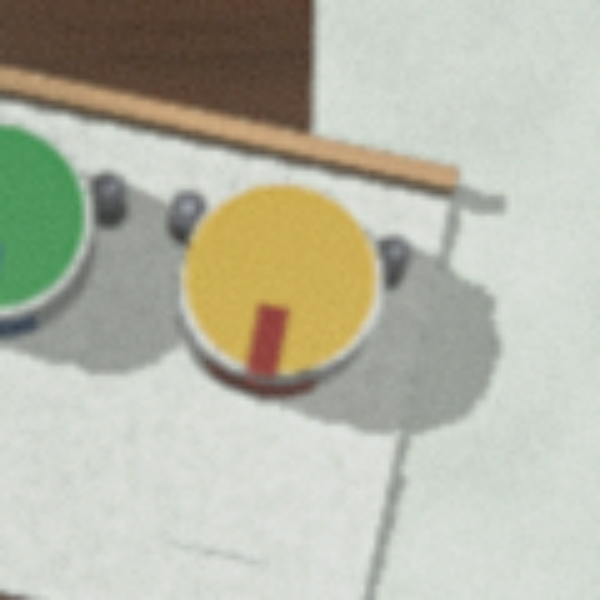

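The top view shows the tub against both rollers at (187,215) and (393,258), with its tab and red label facing the open front. It is 3.5 mm from the seat and 1° off square, and both cameras agree within 2 mm. Handing in.

```bash
python3 -c "
from h import *
print(ctrl.close_job())"
```

```text
the job is handed in; nothing more can be done
None
```

The job is handed in: by the last top-camera measurement the tub rests against both rollers about 3.5 mm from the seat centre, label about 1° off square to the front. Force readings between moves peaked near 15 N, and I did not re-measure the green tub or the dishes at the end, though nothing was moved near the dishes.

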